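Unstack the microscopy kit and set each piece in its place

TASK

Take the stack of microscopy kit on the bench apart and put every piece in the middle of its own place: the black objective canister standing inside the rim of the round coaster, the specimen tin on the balance's pan, the staining trough on the cork mat with its sides parallel to the mat's, and the slide case lying flat between the end lips of its dock, lengthwise. Keep the pieces upright all the while, do not shove the measuring cylinder or the reagent bottle about, and leave everything standing still.

Things in the scene. Friction and masses are not known exactly. Their poses are not given: they have to be found in the camera images.
- canister: objective canister: upright black plastic cylinder, 30 mm diameter, 48 mm tall, about 50 g; top of the stack, standing on the tin. Origin: centre of its underside, z up.
- tin: specimen tin: round flat closed aluminium tin, 44 mm diameter, 26 mm tall, about 60 g; stands on the trough's lid. Origin: centre of its underside, z up.
- trough: staining trough: white porcelain box with a flat lid (lid fixed on), 54 x 54 mm square, 32 mm tall, about 160 g; stands on the slide case, anywhere up to 25 mm off its middle along the case and turned a little. Origin: centre of its underside, x and y along its sides, z up.
- case: slide case: long flat closed blue plastic box, 124 mm long (its x) by 60 mm wide (its y), 32 mm tall, about 200 g; bottom of the stack, standing on the bench top. Origin: centre of its underside, z up.
- dock: slide-case dock (fixed): white plastic plate 152 mm long (its x) by 70 mm wide (its y), 6 mm thick, with a lip 4 mm thick and 14 mm high (from the bench) across each short end, 144 mm clear between the lips; the long sides are open. Case underside comes to 6 mm above the bench. Origin: centre of its underside.
- mat: mat (fixed): square cork mat 90 x 90 mm, 5 mm thick. Origin: centre of its underside, x and y along its sides.
- pan (a point): weighing pan: round steel pan 84 mm diameter on a small grey balance (fixed; body 124 x 100 mm, 22 mm high, with a small display beside the pan). This point is the centre of the pan's upper face, 32 mm above the bench; the pan is rigid.
- coaster: coaster (fixed): small round wooden holder, 58 mm outside diameter, floor 3 mm thick, surrounded by a rim 9 mm high (from the bench) and 50 mm inside diameter. Origin: centre of its underside.
- cylinder: bystander: tall clear plastic measuring cylinder, 27 mm diameter, 148 mm tall, on a white round foot of 60 mm diameter, loose and easily tipped. Origin: centre of its underside, z up.
- reagent: bystander: amber reagent bottle with a blue cap, 56 mm diameter, 105 mm tall, loose. Origin: centre of its underside, z up.

How it is judged (in metres and radians):
At the end, for the whole second after the job is handed in: Canister on the coaster's floor inside the rim (10.5 mm off centre at most), tin on the pan, trough on the mat, case on the dock between the lips (each within 12 mm of centre); trough and case within 0.2 rad of parallel to their places; all within 3 mm of resting height, upright, at rest (horizontal distance between canister and coaster below 0.0105 m and z of canister in the frame of coaster between 0 and 0.006 m and angle between each of canister, tin, trough, case's own z axis and vertical below 0.08 rad and linear speed of each of canister, tin, trough, case below 0.02 m/s and angular speed of each of canister, tin, trough, case below 0.2 rad/s and horizontal distance between tin and pan below 0.012 m and z of tin in the frame of pan between -0.003 and 0.003 m and horizontal distance between trough and mat below 0.012 m and z of trough in the frame of mat between 0.002 and 0.008 m and horizontal distance between case and dock below 0.012 m and z of case in the frame of dock between 0.003 and 0.009 m and angle between the x axis of case and the x axis of dock, either way round below 0.2 rad and (angle between the x axis of trough and the x axis of mat, either way round below 0.2 rad or angle between the x axis of trough and the y axis of mat, either way round below 0.2 rad)); the robot touches nothing.
It fails at once if a piece of the stack is tipped by more than 0.5 rad (angle between any of canister, tin, trough, case's own z axis and vertical above 0.5 rad).
It fails at once if the measuring cylinder or the reagent bottle is moved more than 40 mm or tipped by more than 0.5 rad (angle between any of cylinder, reagent's own z axis and vertical above 0.5 rad or distance of any of cylinder, reagent from where it was at the start of the episode above 0.04 m).
It also fails if it takes over 128 s, if anything falls off the work surface, if the arm or the gripper's body presses on something with over 40 N, if the wrist force passes 120 N, or if a joint passes its speed limit or range.

ROBOT

A 6-joint arm with a two-finger parallel gripper is mounted at the origin on the work surface. World frame = base frame: x ahead of the robot, y to its left, z up, the work surface at z = 0. Lengths are in mm, angles in rad, forces in N, time in s.
With the tool pointing down it reaches from about 325 to 900 mm from the base axis. Payload 3.5 kg.
Tool frame: the origin (TCP) lies on the centre line of the jaws, within the pads' length; the fingertips stand 14 mm ahead of it and the grasp point (between the pads) lies 5 mm behind it; z points along the fingers, y is the line along which they close (so a half turn about z gives the same grasp; the last joint's range is limited). The gripper opens to 85 mm and grips with 20 to 120 N. Pads are 22 mm wide; open, the fingers measure 114 mm over their backs; the gripper's body (76 mm by 85 mm) begins 54 mm behind the grasp point. The pads swing forward as they close: fully open they stand 13 mm farther back than shut.
Start: joints at [1.185, 0.276, -0.026, 1.268, 0, 1.467], TCP at [174.41, 600.169, 245.313] pointing down, gripper open.
Joint ranges: [-3.12, 3.12], [-0.85, 1.88], [-1.08, 1.24], [-1.95, 2.15], [-1.57, 1.53], [-3.14, 3.14]. Speed limits (rad/s): [2.57, 2.57, 3.14, 3.14, 3.14, 3.14].

INTERFACE

Orientations are given as a rotation vector (axis times angle).
In Python, from workcell import arm, eoat, viewer gives the robot as it stands. Calls block until the motion is done:
- arm.move_ptp(position, orientation): joint-space move of the TCP to a pose.
- arm.move_linear(position, orientation=None, velocity=150, f_stop=None): straight line of the TCP; orientation=None keeps the orientation; velocity is the mean speed in mm/s. With f_stop (N) it stops when the force on the tool has changed by that much, and returns True; else False.
- arm.set_joints(angles): joint-space move.
- eoat.command_gripper(opening, squeeze=None): opening from 0.0 (shut) to 1.0 (fully open); squeeze is the grip in N (None keeps the last); returns when the fingers have stopped.
- arm.hold(seconds).
- arm.solve_ik(position, orientation): joint angles nearest the present ones, or None.
- arm.get_obs(): the state.
- viewer.get_image(name): name is "scene" or "top" or "wrist"; returns a dict with "image" (400x640x3 uint8, blue, green, red), "fx", "fy", "cx", "cy" (pixels), "k1" (the pictures are not rectified: a ray, as slopes to the right and down, at radius r is drawn at 1 + k1 r^2 times it, then the intrinsics apply), "R" (3x3) and "t" (3): a world point X has camera coordinates R X + t. Camera axes: x right, y down, z forward; pixel columns grow to the right and rows downward; lengths in mm; the calibration is good to about 2 mm. A picture is of the moment at which its call begins. There is no depth.
A pose or a line that the arm cannot do raises arm.PlanningError and nothing moves.
- arm.finish_job(): hands the job in; it is judged then, once.
Trained networks look in the newest picture that a camera, given by its name, has taken for a name from the list of things; names that differ only in an ending like _2 or _b are one class to them, and where a whole thing is asked for, a point or a joint stands for the part that bears it (a point fixed in the world has none). Each returns a list of dicts, best first, with "score" (0 to 1); they miss things now and then, are a little off and sometimes report something else, mostly with a low value. They report only what shows in the picture. A call takes as long as a camera call.
- viewer.look_for(camera, query): "uv" ([column, row] in pixels, amid what is visible of it).
- viewer.landmark_of(camera, query): "uv" ([column, row] in pixels: a listed point, or the origin of a listed thing).
The state is a dict: "time": time; "q": joint angles; "joint_vel": joint speeds; "joint_efforts": joint torques, N m; "ee_pos": TCP position; "eef_rot": TCP orientation; "ft_force": force on the tool from outside, world axes, zero at the start; "ft_torque": the same for the moment, N m; "grip_width": opening from 0.0 (shut) to 1.0 (fully open); "grip_force": force on a finger pad.
Only numpy, scipy, OpenCV 4.12 (cv2) and the standard library are available. Lean on these libraries where they do the work, as an engineer would, in place of code of your own. Each camera call takes 0.05 s, during which the arm holds its last target. There are 200 camera calls.

## Working session

There is one attempt and no reset: what is moved stays moved. The work goes in short steps, each a Python script; the robot and the scene stay as the last script left them, time stands still between calls to the robot, and variables do not carry over. Pictures are saved under pics/ and viewed, at most 14 in all, crops included, and the job is handed in when it is done.

```bash
mkdir -p pics; ls
cat > h.py <<'E'
import numpy as np, cv2
from workcell import arm, eoat, viewer
def snap(cam, fn=None):
    d=viewer.get_image(cam)
    if fn: cv2.imwrite('pics/'+fn,d['image'])
    return d
def K(d): return np.array([[d['fx'],0,d['cx']],[0,d['fy'],d['cy']],[0,0,1.]]), np.array([d['k1'],0,0,0,0.])
def px2w(d,uv,z):
    k,D=K(d); R=np.array(d['R']);t=np.array(d['t'])
    p=cv2.undistortPoints(np.array([[uv]],float),k,D)[0,0]
    r=R.T@np.array([p[0],p[1],1]); c=-R.T@t
    return c+r*(z-c[2])/r[2]
def w2px(d,X):
    k,D=K(d)
    return cv2.projectPoints(np.array(X,float).reshape(-1,1,3),cv2.Rodrigues(np.array(d['R'],float))[0],np.array(d['t'],float),k,D)[0].reshape(-1,2)
E
python3 - <<'E'
from h import *
o=arm.get_obs();print(o['ee_pos'],o['eef_rot'],o['grip_width'],o['time'])
for c in ['top','scene']:
    d=snap(c,c+'0.png'); print(c,-np.array(d['R']).T@d['t'])
    for n,z in [('canister',118-28),('tin',64),('trough',32),('case',0),('dock',0),('mat',0),('pan',32),('coaster',0),('cylinder',0),('reagent',0)]:
        z={'canister':90}.get(n,z)
        print(n,[(np.round(q['uv']),round(q['score'],2),np.round(px2w(d,q['uv'],z)[:2])) for q in viewer.landmark_of(c,n)[:2]])
E
```

```text
pics
[174.12304838 599.48046606 244.14171364] [-0.44261642 -3.10972801  0.00340587] 0.9996885310348526 0.0
top [ 445.50921565   -2.07523831 1043.59811746]
canister [(array([466., 215.]), 0.72, array([ 548., -410.]))]
tin [(array([457., 215.]), 0.61, array([ 549., -398.]))]
trough [(array([453., 215.]), 0.48, array([ 553., -400.]))]
case [(array([447., 221.]), 0.91, array([ 539., -394.]))]
dock [(array([369., 251.]), 0.93, array([ 451., -169.]))]
mat [(array([249., 253.]), 0.59, array([441., 169.]))]
pan [(array([176., 214.]), 0.76, array([547., 366.]))]
coaster [(array([317., 170.]), 0.61, array([681., -19.])), (array([447., 224.]), 0.4, array([ 532., -394.]))]
cylinder [(array([250., 148.]), 0.96, array([745., 178.]))]
reagent [(array([374., 148.]), 0.57, array([ 751., -187.])), (array([248., 150.]), 0.51, array([738., 184.]))]
scene [1225.47586455 -482.71276676  587.3634502 ]
canister [(array([134., 257.]), 0.72, array([ 547., -405.]))]
tin [(array([138., 269.]), 0.93, array([ 551., -406.]))]
trough [(array([149., 282.]), 0.97, array([ 561., -395.]))]
case [(array([149., 283.]), 0.88, array([ 527., -391.]))]
dock [(array([229., 231.]), 0.7, array([ 461., -178.]))]
mat [(array([337., 186.]), 0.93, array([447., 162.]))]
pan [(array([422., 172.]), 0.94, array([568., 376.]))]
coaster [(array([340., 251.]), 0.96, array([676., -12.]))]
cylinder [(array([418., 234.]), 0.78, array([737., 178.])), (array([147., 283.]), 0.66, array([ 524., -393.]))]
reagent [(array([292., 308.]), 0.6, array([ 753., -191.]))]
```

View pics/top0.png

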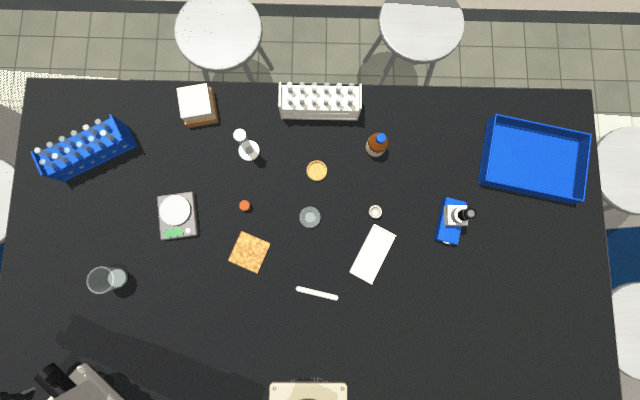

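View pics/scene0.png

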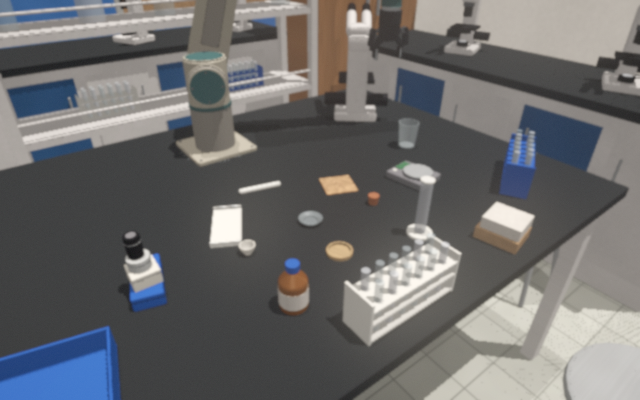

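```bash
cat >> h.py <<'E'
from scipy.spatial.transform import Rotation as Ro
def down(yaw): # tool y (closing line) at world angle yaw (+-pi)
    Y=np.array([np.cos(yaw),np.sin(yaw),0]);Z=np.array([0,0,-1.]);X=np.cross(Y,Z)
    return Ro.from_matrix(np.c_[X,Y,Z]).as_rotvec()
def best(yaw,pos):  # of the two half turns, the one nearest the present joints
    q0=np.array(arm.get_obs()['q']); c=[]
    for y in (yaw,yaw+np.pi):
        s=arm.solve_ik(list(pos),list(down(y)))
        if s is not None: c.append((abs(s[5])>2.9,np.abs(np.array(s)-q0).max(),y))
    return down(min(c)[2])
E
python3 - <<'E'
from h import *
P={'pan':(555,371),'mat':(444,166),'coaster':(679,-16),'dock':(456,-173),'stack':(545,-400)}
import pickle
V={}
for n,(x,y) in P.items():
    z=330 if n=='stack' else 260
    pos=(x-60*np.cos(np.arctan2(y,x)),y-60*np.sin(np.arctan2(y,x)),z)
    arm.move_ptp(list(pos),list(best(np.arctan2(y,x)+np.pi/2,pos)))
    d=snap('wrist',n+'1.png'); V[n]=d
    c=-np.array(d['R']).T@d['t']
    print(n,np.round(c),np.round(np.array(d['R'])[2],2),np.round(w2px(d,[[x,y,20]])),arm.get_obs()['time'])
    for q,zz in ([(n,32 if n=='pan' else 0)] if n!='stack' else [('canister',90),('tin',64),('trough',32),('case',0)]):
        print(q,[(np.round(a['uv']),round(a['score'],2),np.round(px2w(d,a['uv'],zz)[:2],1)) for a in viewer.landmark_of('wrist',q)[:2]])
pickle.dump(V,open('V.pkl','wb'))
ims=[cv2.resize(V[n]['image'],(400,250)) for n in ('pan','mat','coaster','dock')]
cv2.imwrite('pics/m1.png',np.vstack([np.hstack(ims[:2]),np.hstack(ims[2:])]))
E
```

```text
pan [447. 299. 389.] [ 0.23  0.15 -0.96] [[321. 218.]] 2.7083
pan [(array([323., 224.]), 0.86, array([556.4, 375.5]))]
mat [324. 121. 390.] [ 0.26  0.1  -0.96] [[321. 216.]] 3.7083
mat [(array([322., 210.]), 0.94, array([442.8, 166.4])), (array([ 54., 117.]), 0.52, array([ 445.1, -175.9]))]
coaster [549. -12. 389.] [ 0.27 -0.01 -0.96] [[320. 218.]] 4.8917
coaster [(array([320., 212.]), 0.81, array([677.2, -16. ]))]
dock [ 336. -127.  390.] [ 0.26 -0.1  -0.96] [[321. 216.]] 6.0
dock [(array([318., 206.]), 0.84, array([ 448.1, -173.9]))]
stack [ 441. -323.  459.] [ 0.22 -0.16 -0.96] [[321. 203.]] 7.0667
canister [(array([321., 222.]), 0.68, array([ 548.7, -401.8])), (array([324., 212.]), 0.42, array([ 540.5, -392. ]))]
tin [(array([323., 213.]), 0.91, array([ 548.3, -398.1]))]
trough [(array([326., 208.]), 0.85, array([ 552.6, -396.1]))]
case [(array([321., 194.]), 0.86, array([ 539.5, -394.5])), (array([595., 121.]), 0.38, array([681.8, -17.9]))]
```

View pics/m1.png

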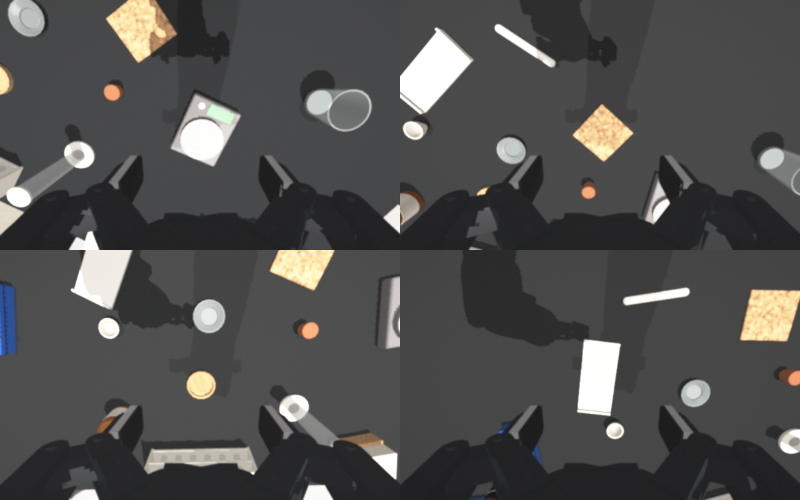

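View pics/stack1.png

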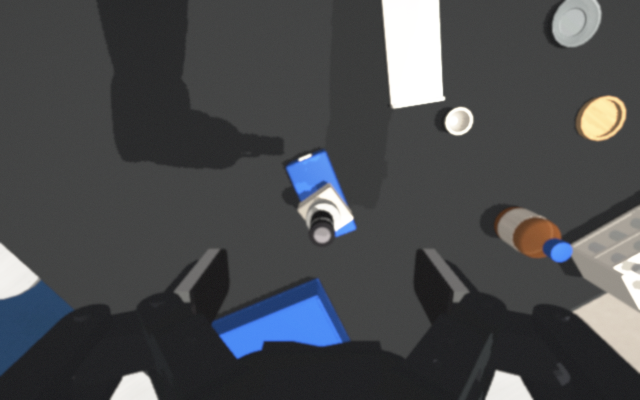

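```bash
cat >> h.py <<'E'
def seg(d,uv,mask,z,rad=120):
    m=(mask*255).astype(np.uint8); w=np.zeros_like(m); cv2.circle(w,(int(uv[0]),int(uv[1])),rad,255,-1)
    m=cv2.morphologyEx(m&w,cv2.MORPH_OPEN,np.ones((3,3),np.uint8))
    cs=cv2.findContours(m,cv2.RETR_EXTERNAL,cv2.CHAIN_APPROX_NONE)[0]
    c=max(cs,key=cv2.contourArea).reshape(-1,2)
    W=np.array([px2w(d,p,z)[:2] for p in c.astype(float)]).astype(np.float32)
    (x,y),(a,b),t=cv2.minAreaRect(W); t=np.radians(t)
    if a<b: a,b,t=b,a,t+np.pi/2
    (ex,ey),_,_=cv2.fitEllipse(W)
    return dict(rect=(round(x,1),round(y,1)),size=(round(a,1),round(b,1)),yaw=round(t,3),circ=np.round(cv2.minEnclosingCircle(W)[0]).tolist(),R=round(cv2.minEnclosingCircle(W)[1],1),ell=(round(ex,1),round(ey,1)),box=cv2.boundingRect(c))
def hsv(d): return cv2.split(cv2.cvtColor(d['image'],cv2.COLOR_BGR2HSV).astype(int))
E
python3 - <<'E'
from h import *
import pickle
V=pickle.load(open('V.pkl','rb'))
def f(n,uv,fn,z,rad=120): 
    d=V[n];H,S,v=hsv(d); print(n,z,seg(d,uv,fn(H,S,v),z,rad))
f('pan',(323,224),lambda H,S,v:(v>205)&(S<25),32,45)
f('pan',(323,210),lambda H,S,v:(v>90),22,90)
f('mat',(322,210),lambda H,S,v:(S>60)&(v>90),5,80)
f('coaster',(320,212),lambda H,S,v:(S>60)&(v>80),9,50)
f('dock',(318,206),lambda H,S,v:(v>120),6,90)
f('stack',(321,194),lambda H,S,v:(S>120)&(H>95)&(H<130)&(v>60),32,60)
f('stack',(326,208),lambda H,S,v:(S<60)&(v>130),64,32)
for a in [(321,233)]: print(px2w(V['stack'],a,138))
ims=[cv2.resize(V['stack']['image'][130:250,260:380],(600,600),interpolation=cv2.INTER_CUBIC)]
cv2.imwrite('pics/c1.png',ims[0])
E
```

```text
pan 32 {'rect': (552.7, 375.7), 'size': (91.8, 86.7), 'yaw': np.float64(0.181), 'circ': [558.0, 377.0], 'R': 55.5, 'ell': (557.1, 379.2), 'box': (281, 191, 86, 73)}
pan 22 {'rect': (542.7, 372.6), 'size': (125.9, 101.3), 'yaw': np.float64(0.158), 'circ': [542.0, 372.0], 'R': 78.1, 'ell': (542.4, 372.8), 'box': (272, 150, 114, 117)}
mat 5 {'rect': (444.6, 170.5), 'size': (93.4, 93.3), 'yaw': np.float64(2.751), 'circ': [445.0, 171.0], 'R': 63.3, 'ell': (444.4, 170.6), 'box': (276, 166, 98, 93)}
coaster 9 {'rect': (679.5, -14.6), 'size': (61.2, 60.8), 'yaw': np.float64(3.12), 'circ': [680.0, -15.0], 'R': 31.7, 'ell': (679.5, -14.7), 'box': (298, 193, 48, 46)}
dock 6 {'rect': (446.6, -176.3), 'size': (159.5, 73.6), 'yaw': np.float64(2.663), 'circ': [447.0, -176.0], 'R': 86.3, 'ell': (446.4, -176.2), 'box': (283, 143, 70, 123)}
stack 32 {'rect': (511.3, -386.0), 'size': (74.9, 62.4), 'yaw': np.float64(2.896), 'circ': [513.0, -385.0], 'R': 46.5, 'ell': (507.0, -382.9), 'box': (286, 150, 59, 50)}
stack 64 {'rect': (548.2, -395.6), 'size': (60.3, 59.7), 'yaw': np.float64(3.134), 'circ': [549.0, -393.0], 'R': 37.7, 'ell': (545.5, -391.4), 'box': (298, 184, 56, 47)}
[ 545.41317138 -399.42379451  138.        ]
```

View pics/c1.png

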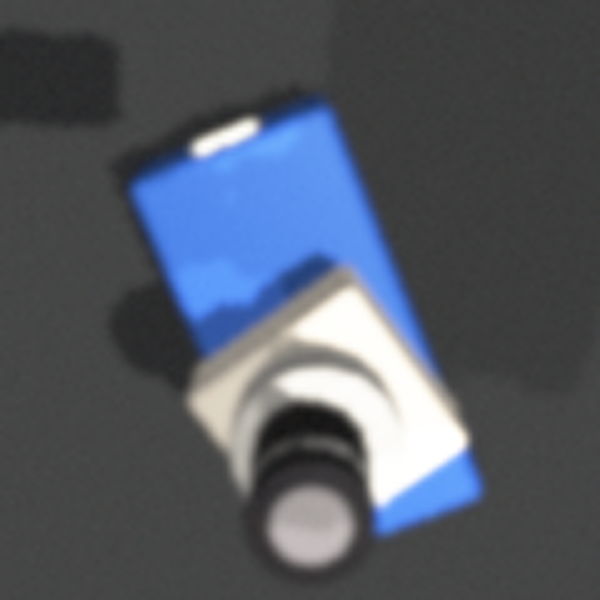

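Run:
```python
from h import *
import pickle
x,y=547,-400.5; ya=np.arctan2(y,x)+np.pi/2
pos=[x,y,215]; r=best(ya,pos); arm.move_ptp(pos,list(r))
d=snap('wrist','s2.png'); pickle.dump(d,open('s2.pkl','wb'))
for q,zz in [('canister',90),('tin',64),('trough',32),('case',0)]:
    print(q,[(np.round(a['uv']),round(a['score'],2),np.round(px2w(d,a['uv'],zz)[:2],1)) for a in viewer.landmark_of('wrist',q)[:2]])
print(np.round(w2px(d,[[x,y,138],[x,y,90]])), arm.get_obs()['q'],arm.get_obs()['ee_pos'])
```

```text
canister [(array([323., 198.]), 0.95, array([ 549.8, -400.3]))]
tin [(array([325., 188.]), 0.96, array([ 548.4, -397.5]))]
trough []
case [(array([319., 167.]), 0.69, array([ 538.7, -397.7]))]
[[321. 214.]
 [321. 196.]] [-7.27307883e-01  3.82228769e-01  6.12408011e-02  1.24534687e+00
 -2.30858256e-06 -9.52872390e-02] [ 547.64205602 -401.09744692  218.00049514]
```

View pics/s2.png

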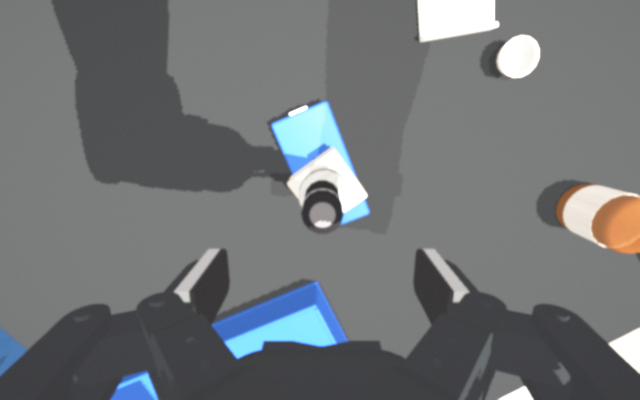

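```bash
cat >> h.py <<'E'
def st(tag=''):
    o=arm.get_obs(); print(tag,'t',round(o['time'],1),np.round(o['ee_pos'],1),'w',round(o['grip_width']*85,1),'gf',round(o['grip_force'],1),'F',np.round(o['ft_force'],1)); return o
def pick(x,y,z,yaw,squeeze,opening=0,up=60,v=100):
    p=[x,y,z+up]; r=list(best(yaw,p)); arm.move_linear(p,r) if np.hypot(*(np.array(arm.get_obs()['ee_pos'])[:2]-[x,y]))<60 else arm.move_ptp(p,r)
    hit=arm.move_linear([x,y,z],velocity=v,f_stop=15); st('down hit=%s'%hit)
    eoat.command_gripper(opening,squeeze); st('grip')
E
python3 - <<'E'
from h import *
eoat.command_gripper(0.75,20)
x,y=547.8,-400.2; ya=np.arctan2(y,x)+np.pi/2
pick(x,y,113,ya,20,up=100)
arm.move_linear([x,y,125],velocity=40); st('lift')
arm.move_linear([x,y,230],velocity=150); st('up')
d=snap('wrist','s3.png')
E
```

```text
down hit=False t 9.8 [ 548.4 -400.7  114. ] w 64.0 gf 0.0 F [0.5 0.  0.4]
grip t 10.2 [ 548.2 -400.5  113.8] w 29.6 gf 19.9 F [-0.7  0.5  2.2]
lift t 10.7 [ 548.  -400.4  125.3] w 29.3 gf 19.8 F [-0.8 -0.6 -0.3]
up t 11.6 [ 547.3 -399.7  228.8] w 29.5 gf 19.8 F [-1.3  0.1 -2.1]
```

View pics/s3.png

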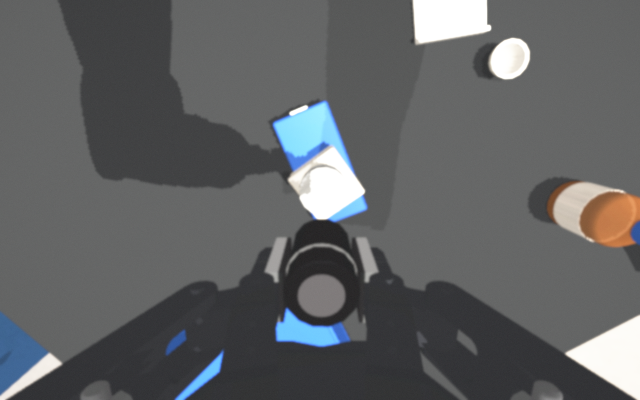

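```bash
cat >> h.py <<'E'
def place(x,y,z,yaw,up,over=4,f=6,open_=1.0,zc=None):
    p=[x,y,z+up]; r=list(best(yaw,p)); arm.move_ptp(p,r)
    arm.move_linear([x,y,z+15],velocity=150)
    hit=arm.move_linear([x,y,z-over],velocity=25,f_stop=f); st('down hit=%s'%hit)
    eoat.command_gripper(open_); st('open')
    e=arm.get_obs()['ee_pos']; arm.move_linear([x,y,z+up],velocity=200)
E
python3 - <<'E'
from h import *
d=snap('wrist'); e=arm.get_obs()['ee_pos']; print(np.round(w2px(d,[[e[0],e[1],e[2]+24],[e[0],e[1],e[2]-24]])))
x,y=679,-15
place(x,y,27,np.arctan2(y,x)+np.pi/2,150,open_=0.7)
d=snap('wrist','co.png')
print([(a['score'],np.round(px2w(d,a['uv'],3),1)) for a in viewer.landmark_of('wrist','canister')[:2]],[(a['score'],np.round(px2w(d,a['uv'],0),1)) for a in viewer.landmark_of('wrist','coaster')[:2]])
E
```

```text
[[322. 296.]
 [321. 244.]]
down hit=True t 14.8 [678.8 -14.9  26.6] w 29.1 gf 20.0 F [-1.6  0.7  3.7]
open t 15.2 [677.7 -14.8  25.5] w 59.4 gf 0.0 F [-0.  -0.4 -0.2]
[(0.78, array([678.6, -17.6,   3. ]))] [(0.9, array([679.9, -15.7,   0. ]))]
```

View pics/co.png

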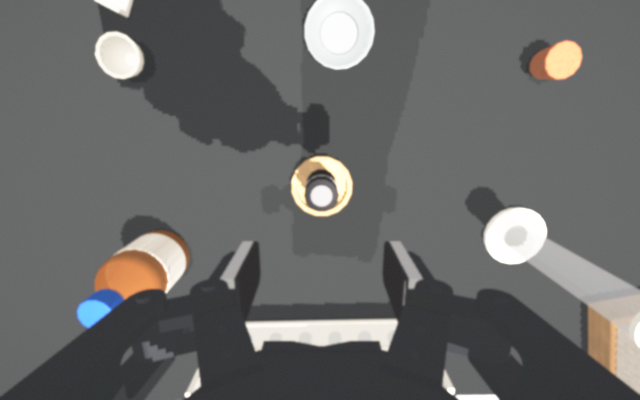

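Run:
```python
from h import *
x,y=548,-398.5; ya=np.arctan2(y,x)+np.pi/2
pos=[x,y,190]; arm.move_ptp(pos,list(best(ya,pos))); 
d=snap('wrist'); cv2.imwrite('pics/t4.png',cv2.resize(d['image'][60:280,200:440],(720,660))[:600])
for q,zz in [('tin',64),('trough',32),('case',0)]:
    print(q,[(np.round(a['uv']),round(a['score'],2),np.round(px2w(d,a['uv'],zz)[:2],1)) for a in viewer.landmark_of('wrist',q)[:2]])
print(np.round(w2px(d,[[x,y,90],[x,y,64]]),1)); st()
```

```text
tin [(array([320., 192.]), 0.79, array([ 546. , -396.7]))]
trough []
case [(array([316., 172.]), 0.69, array([ 539.5, -397.6]))]
[[319.7 204. ]
 [319.8 195.1]]
 t 18.0 [ 548.7 -397.4  189.9] w 59.3 gf 0.0 F [ 0.3 -0.4  0.5]
```

View pics/t4.png

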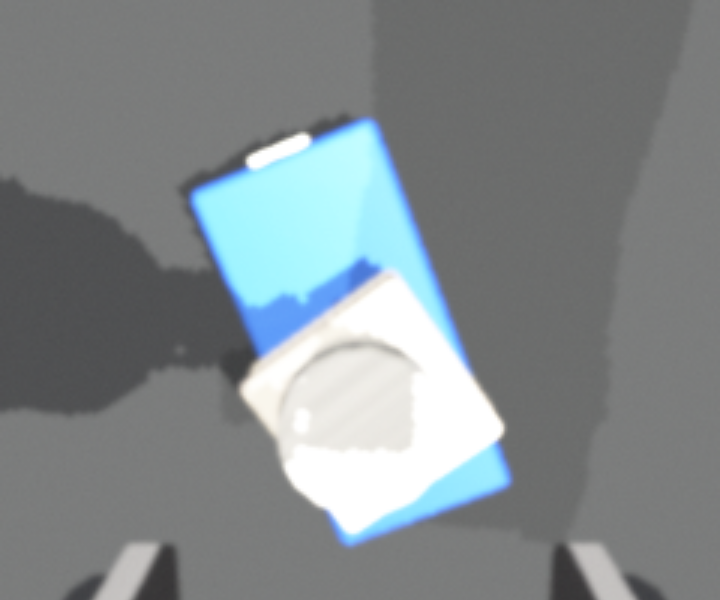

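```bash
python3 - <<'E'
from h import *
x,y=548,-398.5; ya=np.arctan2(y,x)+np.pi/2
eoat.command_gripper(0.85)
pick(x,y,80,ya,25,up=90)
arm.move_linear([x,y,92],velocity=40); st('lift')
arm.move_linear([x,y,190],velocity=150); o=st('up'); e=o['ee_pos']
d=snap('wrist'); cv2.imwrite('pics/t5.png',d['image'])
print(np.round(w2px(d,[[e[0],e[1],e[2]+10],[e[0],e[1],e[2]-16]]),1))
x,y=556.5,375.3
# tin bottom 16 below TCP
place(x,y,48,np.arctan2(y,x)+np.pi/2,140,open_=0.85)
d=snap('wrist','pa.png'); import pickle
print([(a['score'],np.round(px2w(d,a['uv'],32),1)) for a in viewer.landmark_of('wrist','tin')[:2]],[(a['score'],np.round(px2w(d,a['uv'],32),1)) for a in viewer.landmark_of('wrist','pan')[:2]])
E
python3 -c "
import cv2,numpy as np
a=cv2.imread('pics/t5.png');b=cv2.imread('pics/pa.png')
cv2.imwrite('pics/tp.png',np.hstack([a[:,120:520],b[:,120:520]]))"
```

```text
down hit=False t 19.6 [ 548.6 -399.    80.9] w 72.8 gf 0.0 F [-0.1 -0.5  0.2]
grip t 20.0 [ 548.6 -399.    81.1] w 42.9 gf 25.7 F [0.3 0.8 4.9]
lift t 20.4 [ 548.  -398.6   92.2] w 42.7 gf 25.5 F [-0.5  0.2 -1.1]
up t 21.2 [ 547.4 -398.   188.9] w 42.9 gf 25.5 F [-0.   0.6  0. ]
[[321.6 277.5]
 [321.5 251.2]]
down hit=True t 25.6 [556.5 375.3  48.8] w 42.7 gf 26.0 F [ 0.5 -1.   3. ]
open t 26.0 [555.4 374.8  47.8] w 71.9 gf 0.0 F [ 0.1 -0.7 -0.3]
[(0.89, array([555.6, 377.7,  32. ]))] []
```

View pics/tp.png

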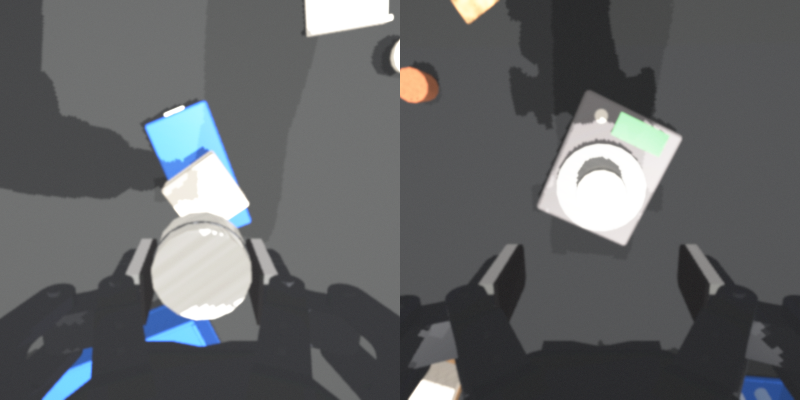

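Run:
```python
from h import *
x,y=548,-398; ya=np.arctan2(y,x)+np.pi/2
pos=[x,y,190]; arm.move_ptp(pos,list(best(ya,pos))); arm.hold(.2)
d=snap('wrist'); cv2.imwrite('pics/t6.png',cv2.resize(d['image'][60:260,200:440],(720,600)))
for q,zz in [('trough',32),('case',0)]:
    print(q,[(np.round(a['uv']),round(a['score'],2),np.round(px2w(d,a['uv'],zz)[:2],1)) for a in viewer.landmark_of('wrist',q)[:2]])
H,S,v=hsv(d)
for th in (150,190,225): print(seg(d,(322,190),(S<60)&(v>th),64,45))
print(seg(d,(317,175),(v>110),32,80))
print(seg(d,(317,175),(S>100)&(v>110),32,80)); st()
```

```text
trough [(array([322., 189.]), 0.71, array([ 551.1, -398.3]))]
case [(array([318., 169.]), 0.74, array([ 537.4, -393.9]))]
{'rect': (549.6, -396.3), 'size': (58.3, 57.0), 'yaw': np.float64(3.138), 'circ': [548.0, -396.0], 'R': 37.7, 'ell': (549.4, -396.0), 'box': (281, 150, 85, 85)}
{'rect': (549.6, -396.2), 'size': (58.3, 56.5), 'yaw': np.float64(3.137), 'circ': [548.0, -396.0], 'R': 37.7, 'ell': (549.5, -395.9), 'box': (281, 150, 85, 85)}
{'rect': (550.2, -396.1), 'size': (57.0, 56.3), 'yaw': np.float64(3.137), 'circ': [548.0, -396.0], 'R': 37.7, 'ell': (550.3, -395.7), 'box': (282, 150, 84, 85)}
{'rect': (540.8, -417.0), 'size': (146.2, 112.5), 'yaw': np.float64(2.929), 'circ': [542.0, -398.0], 'R': 76.3, 'ell': (545.3, -408.2), 'box': (240, 96, 132, 159)}
{'rect': (502.3, -388.3), 'size': (53.8, 52.9), 'yaw': np.float64(2.904), 'circ': [502.0, -392.0], 'R': 33.6, 'ell': (500.2, -390.2), 'box': (263, 116, 71, 62)}
 t 30.0 [ 548.1 -397.8  190. ] w 72.1 gf 0.0 F [0.5 0.5 0.5]
```

View pics/t6.png

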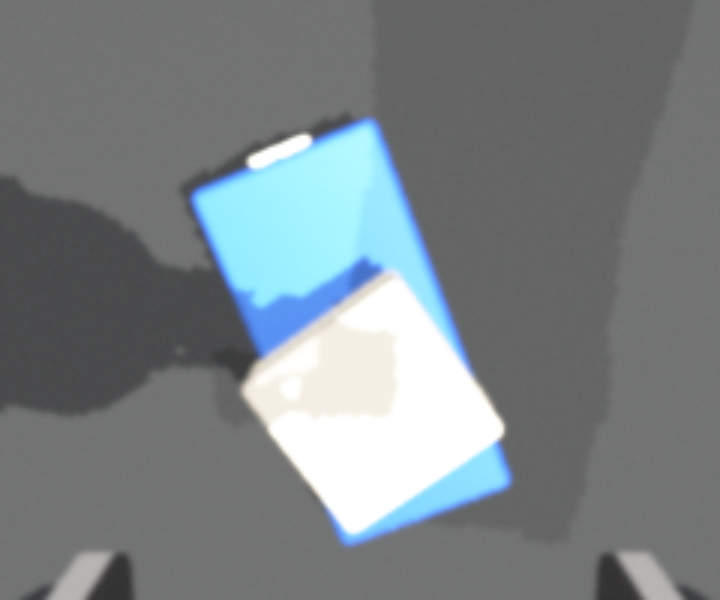

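Run:
```python
from h import *
eoat.command_gripper(1.0)
x,y=550,-397
pick(x,y,51,np.pi/2,45,up=100)
arm.move_linear([x,y,65],velocity=40); st('lift')
arm.move_linear([x,y,170],velocity=150); o=st('up')
d=snap('wrist','a.png'); e=o['ee_pos']
print(np.round(w2px(d,[[e[0],e[1],e[2]+13],[e[0],e[1],e[2]-19]]),1))
x,y=444,169
place(x,y,24,1.18,150,open_=1.0)
st()
d=snap('wrist','b.png')
print([(a['score'],np.round(px2w(d,a['uv'],5),1)) for a in viewer.landmark_of('wrist','trough')[:2]],[(a['score'],np.round(px2w(d,a['uv'],0),1)) for a in viewer.landmark_of('wrist','mat')[:2]])
H,S,v=hsv(d)
u=w2px(d,[[x,y,30]])[0]
print(seg(d,u,(S<50)&(v>140),37,60), seg(d,u,v>100,5,110))
a=cv2.imread('pics/a.png');b=d['image']
cv2.imwrite('pics/ab.png',np.hstack([a[:,120:520],b[:,120:520]]))
```

```text
down hit=False t 32.3 [ 550.6 -397.5   51.9] w 85.4 gf 0.0 F [-0.3  0.4  0.7]
grip t 32.7 [ 550.6 -397.5   52. ] w 52.7 gf 49.7 F [ 0.1 -0.2  3.3]
lift t 33.2 [ 550.  -397.    65.2] w 53.2 gf 49.2 F [-0.2  1.  -2.1]
up t 34.0 [ 549.4 -396.5  168.9] w 52.9 gf 49.2 F [ 0.6  0.5 -1.7]
[[321.7 281.6]
 [321.5 249.1]]
down hit=True t 37.8 [444.  169.   24.9] w 52.9 gf 50.0 F [-1.2  0.3  3.1]
open t 38.2 [442.9 168.8  24.2] w 84.9 gf 0.0 F [-0.5 -0.3 -0.6]
 t 39.1 [443.  168.8 172.9] w 85.1 gf 0.0 F [-0.4  0.5  0.2]
[(0.74, array([446.9, 167.7,   5. ]))] []
{'rect': (443.6, 168.5), 'size': (53.5, 52.8), 'yaw': np.float64(1.197), 'circ': [443.0, 169.0], 'R': 36.7, 'ell': (448.0, 169.5), 'box': (291, 163, 62, 59)} {'rect': (444.4, 170.7), 'size': (91.5, 90.2), 'yaw': np.float64(1.181), 'circ': [445.0, 171.0], 'R': 62.9, 'ell': (446.5, 171.5), 'box': (278, 138, 95, 91)}
```

View pics/ab.png

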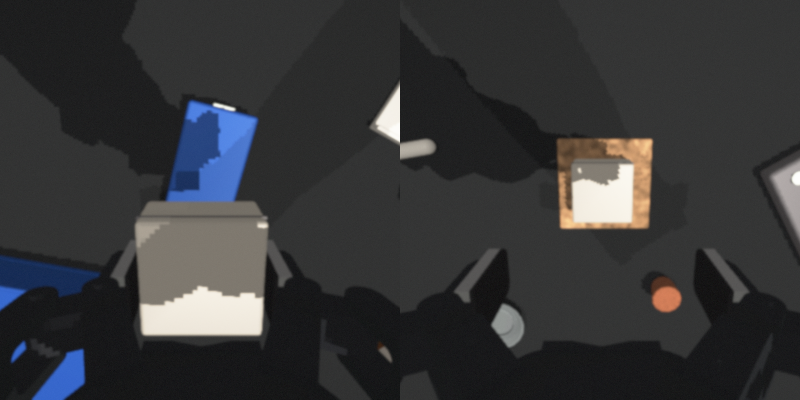

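Run:
```python
from h import *
x,y=447,-175
pos=[x,y,210]; arm.move_ptp(pos,list(best(2.663+np.pi/2,pos))); arm.hold(.2)
d=snap('wrist','a.png'); print(arm.get_obs()['q'])
u=w2px(d,[[x,y,6]])[0]; print(u)
print('dock',[(a['score'],np.round(px2w(d,a['uv'],0),1)) for a in viewer.landmark_of('wrist','dock')[:2]]); H,S,v=hsv(d)
for z in (6,14): print(seg(d,u,(v>140)&(S<60),z,110))
x,y=539,-395
pos=[x,y,210]; arm.move_ptp(pos,list(best(2.90+np.pi/2,pos))); arm.hold(.2)
d2=snap('wrist','b.png'); print(arm.get_obs()['q'])
u=w2px(d2,[[x,y,32]])[0]
print('case',[(a['score'],np.round(px2w(d2,a['uv'],0),1)) for a in viewer.landmark_of('wrist','case')[:2]]); H,S,v=hsv(d2)
print(u,seg(d2,u,(H>95)&(H<130)&(S>90)&(v>60),32,80)); st()
cv2.imwrite('pics/ab2.png',np.hstack([d['image'][:,120:520],d2['image'][:,120:520]]))
```

```text
[-5.06097940e-01  4.17097902e-02 -3.81542162e-01  1.14778256e+00
  9.70054952e-05 -2.92685738e-02]
[320.41271333 176.70001837]
dock [(0.87, array([ 449.3, -177.5,    0. ]))]
{'rect': (445.7, -176.2), 'size': (157.9, 73.6), 'yaw': np.float64(2.662), 'circ': [446.0, -176.0], 'R': 86.0, 'ell': (445.4, -175.8), 'box': (283, 100, 73, 144)}
{'rect': (444.3, -175.3), 'size': (154.1, 71.9), 'yaw': np.float64(2.662), 'circ': [445.0, -175.0], 'R': 84.0, 'ell': (444.0, -175.0), 'box': (283, 100, 73, 144)}
[-7.27683945e-01  3.69123757e-01  2.66003041e-02  1.22808158e+00
  9.52572694e-05 -4.87371393e-01]
case [(0.9, array([ 539.8, -393.2,    0. ]))]
[319.91230606 181.91846817] {'rect': (538.1, -393.3), 'size': (124.8, 62.0), 'yaw': np.float64(2.896), 'circ': [538.0, -394.0], 'R': 68.2, 'ell': (539.8, -393.7), 'box': (290, 117, 65, 122)}
 t 42.1 [ 539.  -393.9  210.5] w 85.1 gf 0.0 F [ 0.8 -1.6 -0.3]
```

View pics/ab2.png

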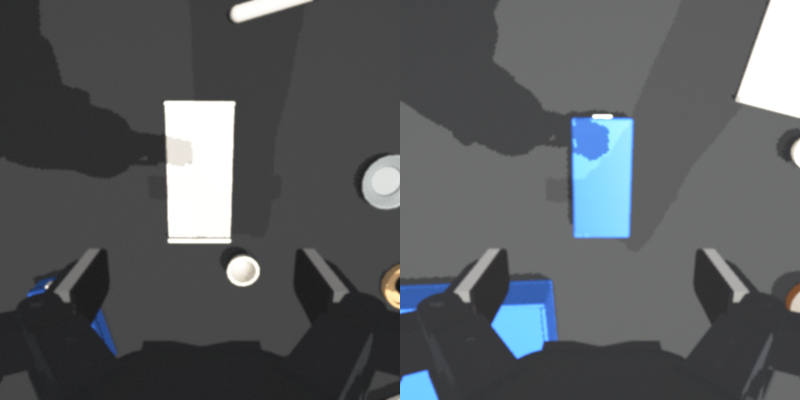

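Run:
```python
from h import *
x,y=539,-393.7
pick(x,y,20,2.896+np.pi/2,70,up=80)
arm.move_linear([x,y,32],velocity=40); st('lift')
arm.move_linear([x,y,120],velocity=120); st('up')
x,y=446,-175.5
place(x,y,26,2.662+np.pi/2,140,open_=1.0)
d=snap('wrist','f.png')
print('case',[(a['score'],np.round(px2w(d,a['uv'],6),1)) for a in viewer.landmark_of('wrist','case')[:2]]); H,S,v=hsv(d)
u=w2px(d,[[x,y,38]])[0]
print(u,seg(d,u,(H>95)&(H<130)&(S>90)&(v>60),38,80)); st()
t=snap('top'); cv2.imwrite('pics/fin.png',np.hstack([d['image'][:,120:520],cv2.resize(t['image'][120:320,150:400],(400,320))[:320] if 0 else cv2.copyMakeBorder(cv2.resize(t['image'][120:320,150:400],(400,320)),0,80,0,0,cv2.BORDER_CONSTANT)]))
for n in ('cylinder','reagent'): print(n,[np.round(px2w(t,a['uv'],0)) for a in viewer.landmark_of('top',n)[:1]])
```

```text
down hit=False t 43.9 [ 539.6 -394.2   20.7] w 84.9 gf 0.0 F [-0.5 -0.2 -0.5]
grip t 44.3 [ 540.  -394.5   21.5] w 57.9 gf 78.7 F [0.5 0.7 3.6]
lift t 44.7 [ 538.8 -393.6   31.9] w 58.1 gf 78.0 F [-0.4 -0.4 -2.7]
up t 45.6 [ 538.4 -393.2  119.1] w 58.8 gf 78.0 F [ 0.1  0.2 -2.2]
down hit=True t 48.1 [ 446.1 -175.5   27.4] w 58.4 gf 78.8 F [0.  1.4 3.7]
open t 48.5 [ 444.8 -174.8   26.5] w 84.6 gf 0.0 F [ 1.2 -0.4  0.4]
case [(0.69, array([ 443.5, -177.5,    6. ]))]
[321.36753572 196.20018088] {'rect': (451.8, -179.3), 'size': (100.5, 56.4), 'yaw': np.float64(2.674), 'circ': [454.0, -180.0], 'R': 54.7, 'ell': (455.2, -182.8), 'box': (287, 145, 67, 113)}
 t 49.5 [ 444.7 -174.8  164.2] w 85.1 gf 0.0 F [ 0.5  0.8 -0.5]
cylinder [array([742., 179.,   0.])]
reagent [array([ 753., -188.,    0.])]
```

View pics/fin.png

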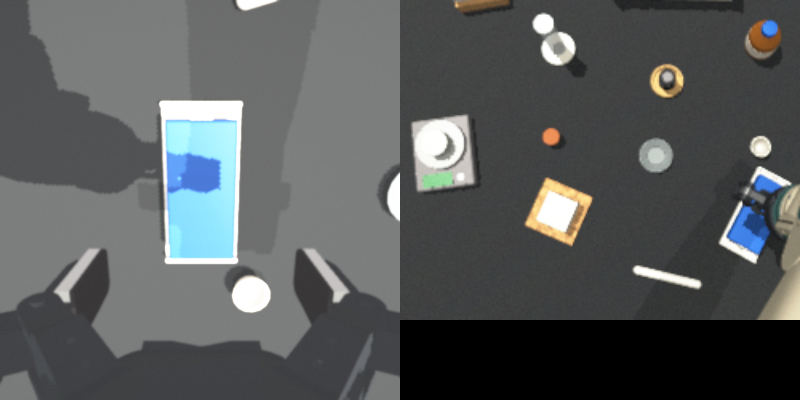

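Run:
```python
from h import *
d=snap('wrist'); 
H,S,v=hsv(d); u=(321,190)
print(seg(d,u,(H>85)&(H<130)&(S>70)&(v>60),38,95))
p=[px2w(d,q,z) for q,z in (((322,120),38),((321,260),38))]; print(p, (p[0]+p[1])/2)
p=[px2w(d,q,14) for q in ((322,101),(321,264))]; print((p[0]+p[1])/2, np.linalg.norm(p[0]-p[1]))
```

```text
{'rect': (443.1, -174.8), 'size': (120.6, 57.5), 'yaw': np.float64(2.662), 'circ': [443.0, -175.0], 'R': 65.8, 'ell': (443.3, -174.9), 'box': (286, 120, 71, 139)}
[array([ 390.11218166, -145.91235061,   38.        ]), array([ 498.53955973, -203.14990005,   38.        ])] [ 444.32587069 -174.53112533   38.        ]
[ 444.85698839 -174.78640638   14.        ] 154.2249679773961
```

Case centred on the dock to within 2 mm and parallel; everything else stands in place.

```bash
python3 -c "
from h import *
arm.hold(0.5); print(arm.finish_job())"
```

```text
the job is handed in; nothing more can be done
None
```

I took the stack apart, put all four pieces upright in the middle of their places (all look well within tolerance on camera), left the cylinder and bottle where they stood, and handed the job in at about 50 s; the judge's verdict was not shown.

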